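Tuck the snack board under the rack's weighted arm

TASK

Put the loose oblong snack board away in its rack: slide it in flat from the open front, on top of the two boards of the same size and under the hinged wire arm, so that it lies squarely on the pile with its far end up near the back stop and the arm's weight holds it down. The small square and round boards do not belong there; keep the pile in the rack.

Things in the scene. Friction and masses are not known exactly. Their poses are not given: they have to be found in the camera images.
- board_c (a point): Centre (half-way up) of the loose oblong snack board: pale wood, fine dark groove round its top, 130 x 60 x 12 mm, 0.07 kg, flat on the worktop. x along its length, y across, z up; the two ends are alike; it stays this way up. A square board (60 x 60 x 12 mm) and a round one (66 mm across) of the same wood lie beside it in any order and are not wanted.
- rack: Fixed wooden board rack. Origin on the worktop under its middle; x points from the open front to the back, y across, z up. Plinth 80 mm wide, x -77 to 98 mm, top at z 10 mm. Back stop: face at x 70 mm, z up to 50 mm. Side cheeks 68 mm apart, z up to 26 mm, only from x 0 to 70 mm. Two boards lie in it, top at z 34 mm; a third laid home has its centre at x 0, y 0, z 40 mm.
- piled_1_c (a point): Centre (half-way up) of the upper of the two loose boards piled in the rack, each 130 x 60 x 12 mm like the loose one, lengthwise along the rack's x; its top is 6 mm above this point. It may slide a few mm back to the stop as the new board goes in.
- lip_tip (a point): Middle of the front end of the arm's upturned lip (6 mm wire, 34 mm wide in y). With the arm down it is at x -30, z 62 mm of the rack; from it the lip slopes down at 27 degrees to the bend that rests on the pile at x 20 mm. A board pushed in flat from the front just above the pile meets the lip and lifts the arm. Nothing is over the pile in front of it.
- press_arm (a joint): Angle (rad) of the weighted wire arm about its hinge, along the rack's y at x 90, z 52 mm of the rack. 0 resting on the two-board pile, about 0.17 resting on a third board; grows as its front rises. Its weight (about 1.5 N on the pile) brings it down; it does not stay up. Its steel drum is at x 45 mm, top at z 82 mm.
Mind the look-alikes: they are no part of the job. Leave any green or orange look-alike of the part that bears board_c alone.

How it is judged:
By the outcome, as a careful person would: the job done as asked, in the order asked, and still so for the second after the job is handed in, with the robot touching nothing.
It also fails if it takes over 35 s, if anything falls off the work surface, if the arm or the gripper's body presses on something with over 40 N, if the wrist force passes 120 N, or if a joint passes its speed limit or range.

ROBOT

A 6-joint arm with a two-finger parallel gripper is mounted at the origin on the work surface; the furniture and walls round the work are solid. World frame = base frame: x ahead of the robot, y to its left, z up, the work surface at z = 0. Lengths are in m, angles in degrees, forces in N, time in s.
With the tool pointing down it reaches from about 0.35 to 0.925 m from the base axis. Payload 6.4 kg.
Tool frame: the origin (TCP) lies on the centre line of the jaws, within the pads' length; the fingertips stand 19 mm ahead of it and the grasp point (between the pads) is the TCP (arm.finger_overhang is the distance from the TCP to the fingertips, in m); z points along the fingers, y is the line along which they close (so a half turn about z gives the same grasp; the last joint's range is limited). The gripper opens to 85 mm and grips with 20 to 120 N. Pads are 22 mm wide; open, the fingers measure 114 mm over their backs; the gripper's body (76 mm by 85 mm) begins 54 mm behind the grasp point. The pads swing forward as they close: fully open they stand 13 mm farther back than shut.
Start: joints at [-73.917, 14.043, 89.255, -0, 76.702, -9.975], TCP at [0.286, -0.584, 0.25] pointing down, gripper open.
Joint ranges: [-179.41, 179.41], [-58.25, 129.5], [7.25, 145.43], [-54.29, 234.29], [11.92, 165.04], [-157.13, 157.13]. Speed limits (degrees/s): [147.25, 147.25, 180, 180, 180, 180].

INTERFACE

Orientations are given as a 3x3 rotation matrix whose columns are the frame's x, y, z axes.
In Python, from plant import state, capture, order, arm gives the robot as it stands. The module is installed in compiled form; this text tells all that it offers.
- The arm moves only by the shell command python3 -m jog 'ROWS' [OPENING]. ROWS is JSON, a list of rows, each an object of numbers: "dx", "dy", "dz": the shift along the world's x, y, z in m; "turn": the turn about the world's z in degrees. In form: [{"dx": .., "dy": .., "dz": .., "turn": ..}, ...]. A call has 1 to 12 rows; each row is the pose to reach, as a shift and turn from the pose commanded when the call began; what a row does not reach only later rows make up. A row lasts 1/12 s, in which the tool goes at most 41.7 mm and 7.16 degrees, less where a joint would pass 70% of its speed; a pose out of reach is approached as far as the arm can. A call with a gripper value outside its range is refused whole. OPENING is the closure, from 0 (fully open) to 1 (shut), set as the call begins (- or left out, the last holds). The fingers move at their own pace and stop on an object; the grip force is fixed at half the most. Time passes only in rows, so rows that repeat a pose let the fingers close. It gives the time, the measured TCP pose, the force, the opening and the grip force at its end, in the units of the state.
- state(): the state, without advancing time (a new reading comes with each control period).
- capture(name): name is "scene" or "top"; returns a dict with "color" (384x512x3 uint8, red, green, blue), "mtx" (3x3 intrinsics, pixels), "k1" (the pictures are not rectified: a ray, as slopes to the right and down, at radius r is drawn at 1 + k1 r^2 times it, then the intrinsics apply), "rvec" (rotation vector, rad) and "tvec" (3), from world to camera coordinates, as OpenCV has them. Camera axes: x right, y down, z forward; pixel columns grow to the right and rows downward; lengths in m; the calibration is good to about 2 mm. A picture is of the moment at which its call begins. There is no depth.
- order.finish_job(): hands the job in; it is judged then, once.
The state is a dict: "clock": time; "joint_pos": joint angles; "dq": joint speeds; "effort": joint torques, N m; "tcp_pos": TCP position; "tcp_rot": TCP orientation; "ft_force": force on the tool from outside, world axes, zero at the start; "wrist_torque": the same for the moment, N m; "opening": opening from 0.0 (shut) to 1.0 (fully open); "grip_force": force on a finger pad.
Only numpy, scipy, OpenCV 4.12 (cv2) and the standard library are available. Lean on these libraries where they do the work, as an engineer would, in place of code of your own. Each camera call takes 0.05 s, during which the arm holds its last target. There are 200 camera calls.

## Working session

There is one attempt and no reset: what is moved stays moved. The work goes in short steps, Python scripts to look and compute and a shell command to move; the robot and the scene stay as the last step left them, time stands still between calls to the robot, and variables do not carry over. Pictures are saved under pics/ and viewed, at most 10 in all, crops included, and the job is handed in when it is done.

```bash
mkdir -p pics; cat > h.py <<'E'
import numpy as np, cv2, pickle
from plant import state, capture, order, arm
def snap(n,f):
    c=capture(n); pickle.dump(c,open(f'pics/{f}.pkl','wb')); cv2.imwrite(f'pics/{f}.png',c['color'][:,:,::-1]); return c
def load(f): return pickle.load(open(f'pics/{f}.pkl','rb'))
def w(c,u,v,z):
    K=c['mtx']; d=np.array([(u-K[0,2])/K[0,0],(v-K[1,2])/K[1,1]]); s=d.copy()
    for _ in range(30): s=d/(1+c['k1']*(s@s))
    R=cv2.Rodrigues(np.array(c['rvec'],float))[0]; t=np.array(c['tvec'],float).ravel()
    o=-R.T@t; r=R.T@np.array([s[0],s[1],1]); return o+r*(z-o[2])/r[2]
def proj(c,p):
    R=cv2.Rodrigues(np.array(c['rvec'],float))[0]; q=R@np.array(p)+np.array(c['tvec'],float).ravel(); s=q[:2]/q[2]; s=s*(1+c['k1']*(s@s))
    return c['mtx'][:2,:2]@s+c['mtx'][:2,2]
E
python3 - <<'E'
from h import *
a=snap('scene','s0');b=snap('top','t0')
for n,c in(('s0',a),('t0',b)): cv2.imwrite(f'pics/{n}b.png',cv2.resize(c['color'][:,:,::-1],(768,576),interpolation=cv2.INTER_CUBIC))
s=state();print(s['clock'],s['tcp_pos'],s['tcp_rot'],s['ft_force'])
E
```

```text
0.1 [ 0.28538626 -0.58346243  0.24927717] [[ 8.98361212e-01  4.39257188e-01 -5.06786661e-04]
 [ 4.39257382e-01 -8.98359641e-01  1.70551885e-03]
 [ 2.93884731e-04 -1.75478176e-03 -9.99998417e-01]] [-0.30864058 -0.29494237  0.06173406]
```

View pics/s0b.png

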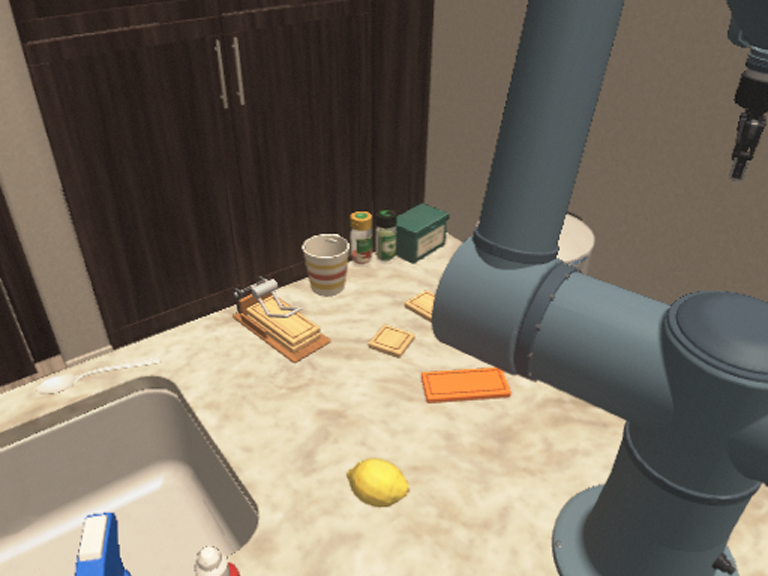

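View pics/t0b.png

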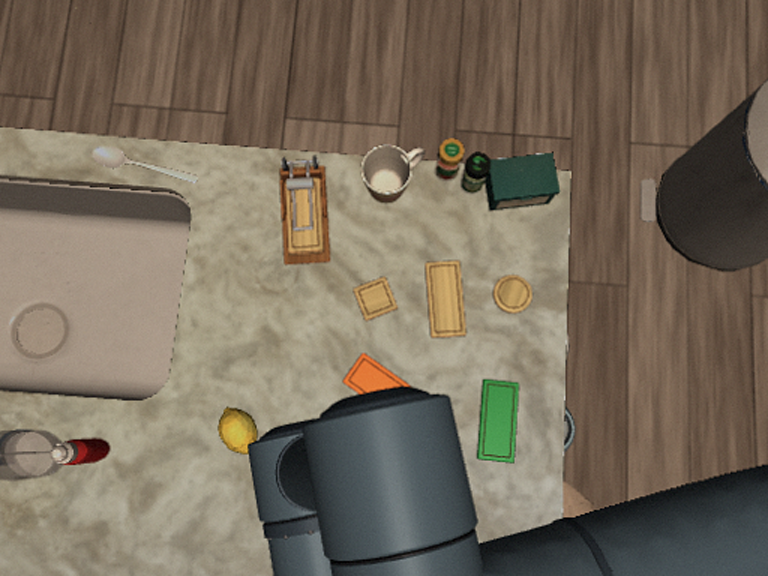

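The top view (768x576) shows the rack at about (303,210) with its open front facing down-image. The loose oblong board is at (446,299), the square at (376,298) and the round at (513,293). I'll enlarge the rack and board.

```bash
python3 - <<'E'
from h import *
b=load('t0')['color'][:,:,::-1]
A=cv2.resize(b[95:185,175:235],None,fx=6,fy=6,interpolation=cv2.INTER_CUBIC)
B=cv2.resize(b[160:250,275:325],None,fx=6,fy=6,interpolation=cv2.INTER_CUBIC)
cv2.imwrite('pics/c0.png',np.hstack([A,B]))
c=load('t0')
for n,u,v,z in(('rackfrontL',285,263,.01),('rackfrontR',329,262,.01),('rackbackR',326,165,.01),('b',446,299,.012)):print(n,w(c,u/1.5,v/1.5,z))
R=cv2.Rodrigues(np.array(c['rvec'],float))[0];print(-R.T@np.array(c['tvec']).ravel())
E
```

```text
rackfrontL [0.54318506 0.1550802  0.01      ]
rackfrontR [0.55089089 0.07997839 0.01      ]
rackbackR [0.72513858 0.10125225 0.01      ]
b [ 0.50195901 -0.12428467  0.012     ]
[ 0.28153764 -0.02422641  1.25314927]
```

View pics/c0.png

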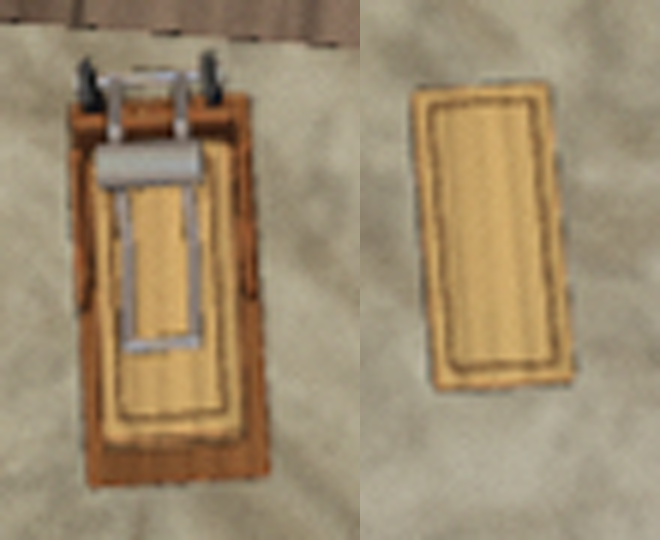

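Crop: plinth front corners (88,486), (270,476); cheek front ends ~(78,307), (258,300); pile front corners (104,440), (240,435); lip front (128,348)–(200,342). Board corners (right pane): (52,93), (189,83), (213,380), (77,388).

```bash
cat > fit.py <<'E'
from h import *
from scipy.optimize import least_squares
def fit(c,pts,x0,u0,v0,s=6):
    uv=np.array([[u0+(p[0]+.5)/s-.5,v0+(p[1]+.5)/s-.5] for p,_ in pts])
    def W(q,m): ca,sa=np.cos(q[2]),np.sin(q[2]); return [q[0]+ca*m[0]-sa*m[1],q[1]+sa*m[0]+ca*m[1],m[2]]
    f=lambda q:np.concatenate([proj(c,W(q,m))-a for (_,m),a in zip(pts,uv)])
    r=least_squares(f,x0,x_scale=[.01,.01,.1]); return r.x,r.fun.reshape(-1,2)
E
python3 - <<'E'
from fit import *
c=load('t0')
pr=[((88,486),(-.077,.04,.01)),((270,476),(-.077,-.04,.01)),((78,307),(0,.04,.026)),((258,300),(0,-.04,.026)),((128,350),(-.03,.017,.062)),((200,344),(-.03,-.017,.062))]
q,r=fit(c,pr,[.63,.11,.1],175,95);print('rack',q[:2],np.degrees(q[2]));print(r.round(2))
pb=[((52,93),(.065,.03,.012)),((189,83),(.065,-.03,.012)),((213,380),(-.065,-.03,.012)),((77,388),(-.065,.03,.012))]
b,r=fit(c,pb,[.5,-.12,0.1],275,160);print('board',b[:2],np.degrees(b[2]));print(r.round(2))
ca,sa=np.cos(q[2]),np.sin(q[2])
for p in((104,440),(240,435)):
    x=w(c,175+(p[0]+.5)/6-.5,95+(p[1]+.5)/6-.5,.034)[:2]-q[:2];print('pile front',np.array([[ca,sa],[-sa,ca]])@x)
s=load('s0')
def W(m): return [q[0]+ca*m[0]-sa*m[1],q[1]+sa*m[0]+ca*m[1],m[2]]
print('scene pred', [proj(s,W(m)).round(1)*1.5 for m in((-.077,.04,.01),(-.077,-.04,.01))])
print(np.degrees(np.arctan2(.439257,.89836)))
E
```

```text
rack [0.62267997 0.12845292] 7.736662703543724
[[-0.36  0.5 ]
 [ 0.37  0.47]
 [-0.4  -0.17]
 [ 0.68 -0.66]
 [-0.96 -0.21]
 [ 0.69  0.06]]
board [ 0.50363064 -0.12251652] 8.126519441652782
[[-0.25 -0.56]
 [ 0.15 -0.33]
 [ 0.58  0.35]
 [-0.48  0.49]]
pile front [-0.06168432  0.02889268]
pile front [-0.06271978 -0.02849256]
scene pred [array([293.85, 360.9 ]), array([331.65, 339.15])]
26.05652082014149
```

Both poses fit well: rack (0.623, 0.128) at yaw 7.7°, board (0.504, -0.123) at 8.1°. Next I move above the near end of the board, 45 mm behind its centre, with a turn of -18°.

```bash
python3 -m jog '[{"dx":0.035,"dy":0.04,"turn":-7},{"dx":0.05,"dy":0.08,"turn":-14},{"dx":0.065,"dy":0.12,"turn":-18},{"dx":0.08,"dy":0.16,"turn":-18},{"dx":0.095,"dy":0.20,"turn":-18},{"dx":0.11,"dy":0.24,"turn":-18},{"dx":0.125,"dy":0.28,"turn":-18},{"dx":0.14,"dy":0.32,"turn":-18},{"dx":0.155,"dy":0.36,"turn":-18},{"dx":0.165,"dy":0.40,"turn":-18},{"dx":0.173,"dy":0.435,"turn":-18},{"dx":0.173,"dy":0.455,"turn":-18}]' 0
python3 -m jog '[{"dz":-0.04},{"dz":-0.08},{"dz":-0.12},{"dz":-0.15},{"dz":-0.17},{"dz":-0.17},{"dz":-0.17}]' 0
python3 - <<'E'
from h import *
s=state();R=s['tcp_rot'];print(s['tcp_pos'],np.degrees(np.arctan2(R[1][0],R[0][0])),R[2],arm.finger_overhang)
a=snap('scene','s1');b=snap('top','t1')
p=s['tcp_pos'];i,j=proj(a,p).astype(int)
print(proj(a,p),proj(b,p))
A=a['color'][150:300,200:384,::-1];B=b['color'][130:280,200:384,::-1]
cv2.imwrite('pics/c1.png',np.hstack([cv2.resize(A,(400,326)),cv2.resize(B,(400,326))]))
E
```

```text
[ 0.28538626 -0.58346243  0.24927717] 26.05650997063204 [ 2.93884731e-04 -1.75478176e-03 -9.99998417e-01] 0.019
[490.62871309 110.93396681] [539.15033844 307.29519969]$[0]: bad value
$[0]: bad value
```

View pics/c1.png

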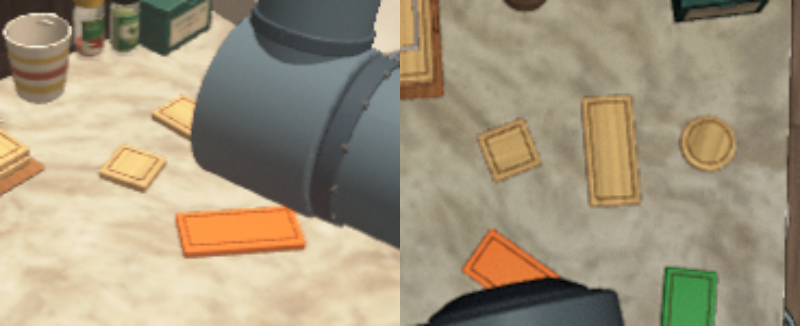

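Both moves were refused because every row needs all four keys; the picture shows the arm and scene unchanged. I'll retype them.

```bash
python3 -m jog '[{"dx":0.035,"dy":0.02,"dz":0,"turn":-7},{"dx":0.05,"dy":0.055,"dz":0,"turn":-14},{"dx":0.065,"dy":0.09,"dz":0,"turn":-18},{"dx":0.08,"dy":0.13,"dz":0,"turn":-18},{"dx":0.095,"dy":0.17,"dz":0,"turn":-18},{"dx":0.11,"dy":0.21,"dz":0,"turn":-18},{"dx":0.125,"dy":0.25,"dz":0,"turn":-18},{"dx":0.14,"dy":0.29,"dz":0,"turn":-18},{"dx":0.15,"dy":0.33,"dz":0,"turn":-18},{"dx":0.16,"dy":0.37,"dz":0,"turn":-18},{"dx":0.17,"dy":0.41,"dz":0,"turn":-18},{"dx":0.173,"dy":0.45,"dz":0,"turn":-18}]' 0
python3 -m jog '[{"dx":0,"dy":0.005,"dz":-0.03,"turn":0},{"dx":0,"dy":0.005,"dz":-0.07,"turn":0},{"dx":0,"dy":0.005,"dz":-0.11,"turn":0},{"dx":0,"dy":0.005,"dz":-0.15,"turn":0},{"dx":0,"dy":0.005,"dz":-0.17,"turn":0},{"dx":0,"dy":0.005,"dz":-0.17,"turn":0},{"dx":0,"dy":0.005,"dz":-0.17,"turn":0}]' 0
python3 - <<'E'
from h import *
s=state();R=s['tcp_rot'];print(s['tcp_pos'],np.degrees(np.arctan2(R[1][0],R[0][0])),R[2])
a=snap('scene','s1');b=snap('top','t1')
print(proj(a,s['tcp_pos']),proj(b,s['tcp_pos']))
A=a['color'][150:300,200:384,::-1];B=b['color'][130:280,200:384,::-1]
cv2.imwrite('pics/c2.png',np.hstack([cv2.resize(A,(400,326)),cv2.resize(B,(400,326))]))
E
```

```text
clock: 1.2
tcp_pos: [0.4587, -0.1343, 0.2504]
tcp_rot: [[0.99, 0.14, 0.001], [0.14, -0.99, -0.0], [0.001, 0.0, -1.0]]
ft_force: [0.6, -0.7, 0.0]
opening: 1.002
grip_force: 0.0
clock: 1.78
tcp_pos: [0.4578, -0.1309, 0.0797]
tcp_rot: [[0.99, 0.14, -0.002], [0.14, -0.99, 0.001], [-0.002, -0.001, -1.0]]
ft_force: [0.1, -0.0, 0.7]
opening: 1.001
grip_force: 0.0
[ 0.45778689 -0.13093582  0.07973789] 8.05938994266641 [-0.00186009 -0.00147118 -0.99999719]
[310.86903085 192.60526951] [301.58711229 212.92120002]
```

View pics/c2.png

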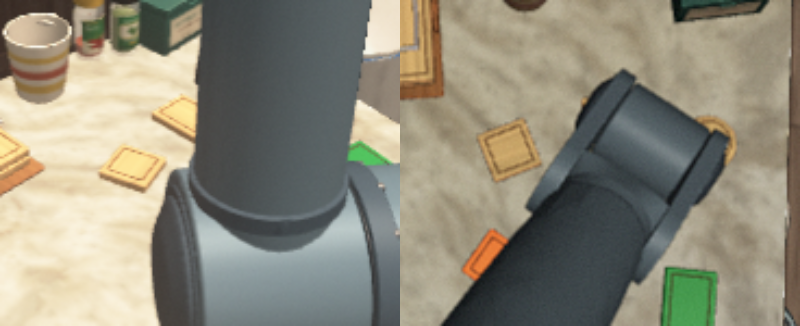

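The view is hidden by the arm, but the pose agrees with the target. Descending and gripping.

```bash
python3 -m jog '[{"dx":0.001,"dy":0.002,"dz":-0.03,"turn":0},{"dx":0.001,"dy":0.002,"dz":-0.05,"turn":0},{"dx":0.001,"dy":0.002,"dz":-0.06,"turn":0},{"dx":0.001,"dy":0.002,"dz":-0.065,"turn":0},{"dx":0.001,"dy":0.002,"dz":-0.065,"turn":0}]' 0
python3 -m jog '[{"dx":0,"dy":0,"dz":0,"turn":0},{"dx":0,"dy":0,"dz":0,"turn":0},{"dx":0,"dy":0,"dz":0,"turn":0},{"dx":0,"dy":0,"dz":0,"turn":0},{"dx":0,"dy":0,"dz":0,"turn":0},{"dx":0,"dy":0,"dz":0,"turn":0},{"dx":0,"dy":0,"dz":0,"turn":0},{"dx":0,"dy":0,"dz":0,"turn":0}]' 1
```

```text
clock: 2.3
tcp_pos: [0.4598, -0.1296, 0.0158]
tcp_rot: [[0.99, 0.14, 0.001], [0.14, -0.99, -0.0], [0.001, 0.0, -1.0]]
ft_force: [0.5, -0.0, 0.2]
opening: 1.002
grip_force: 0.0
clock: 2.97
tcp_pos: [0.4608, -0.13, 0.0171]
tcp_rot: [[0.99, 0.14, 0.003], [0.14, -0.99, -0.002], [0.003, 0.002, -1.0]]
ft_force: [-0.8, 0.1, 6.8]
opening: 0.685
grip_force: 64.7
```

Gripped at opening 0.685 (about 60 mm) with 65 N. Now I lift and carry the board to a point in front of the rack.

```bash
python3 -m jog '[{"dx":0,"dy":0,"dz":0.02,"turn":0},{"dx":0,"dy":0,"dz":0.05,"turn":0},{"dx":0,"dy":0.02,"dz":0.08,"turn":0},{"dx":0,"dy":0.05,"dz":0.08,"turn":0},{"dx":-0.01,"dy":0.085,"dz":0.08,"turn":-0.4},{"dx":-0.015,"dy":0.12,"dz":0.08,"turn":-0.4},{"dx":-0.02,"dy":0.155,"dz":0.08,"turn":-0.4},{"dx":-0.025,"dy":0.19,"dz":0.08,"turn":-0.4},{"dx":-0.03,"dy":0.215,"dz":0.08,"turn":-0.4},{"dx":-0.03,"dy":0.23,"dz":0.08,"turn":-0.4},{"dx":-0.03,"dy":0.23,"dz":0.08,"turn":-0.4},{"dx":-0.03,"dy":0.23,"dz":0.08,"turn":-0.4}]'
python3 - <<'E'
from h import *
s=state();R=s['tcp_rot'];print(s['tcp_pos'],np.degrees(np.arctan2(R[1][0],R[0][0])),R[2])
a=snap('scene','s2');b=snap('top','t2')
pa,pb=proj(a,s['tcp_pos']).astype(int),proj(b,s['tcp_pos']).astype(int);print(pa,pb)
f=lambda c,p:c['color'][p[1]-60:p[1]+50,p[0]-55:p[0]+55,::-1]
A=a['color'][175:275,140:240,::-1]; B=b['color'][90:190,160:260,::-1]
cv2.imwrite('pics/c3.png',np.hstack([cv2.resize(A,(400,400),interpolation=2),cv2.resize(B,(400,400),interpolation=2)]))
E
```

```text
clock: 3.97
tcp_pos: [0.4294, 0.1011, 0.0957]
tcp_rot: [[0.991, 0.135, 0.001], [0.135, -0.991, -0.0], [0.001, 0.0, -1.0]]
ft_force: [-0.1, -0.8, -1.4]
opening: 0.678
grip_force: 64.8
[0.42940941 0.10113552 0.09574828] 7.771461963015499 [ 8.36470717e-04  4.62841548e-04 -9.99999543e-01]
[241 228] [203 216]
```

View pics/c3.png

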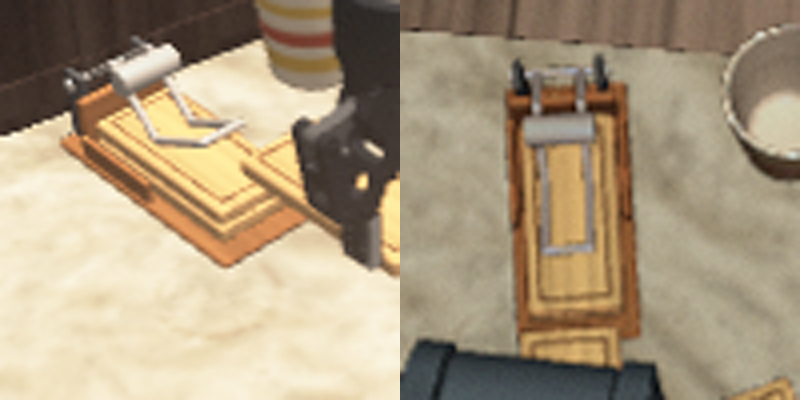

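The board hangs level in the gripper in front of the rack. In the top view its far corners are at crop (521,331) and (621,327). In the scene view its far-left top corner is at (243,165). I compare these with the prediction.

```bash
python3 - <<'E'
from h import *
a,b=load('s2'),load('t2')
g=np.radians(7.77);ca,sa=np.cos(g),np.sin(g);t=np.array([.4294,.1011])
top=.0957-.017+.012
f=lambda x,y,z:[t[0]+ca*x-sa*y,t[1]+sa*x+ca*y,z]
for y in(.03,-.03):
  for z in(top,top-.012):
    P=f(.109,y,z);p=proj(b,P);q=proj(a,P)
    print(y,z,'top',400+(p[0]+.5-160)*4,(p[1]+.5-90)*4,'scene',(q[0]+.5-140)*4,(q[1]+.5-175)*4)
R=np.array([[ca,sa],[-sa,ca]])
for u,v in((521,331),(621,327)):
  print('held local to tcp',R@(w(b,160+(u-400)/4-.5,90+v/4-.5,top)[:2]-t))
  print('rack local', np.array([[np.cos(.135),np.sin(.135)],[-np.sin(.135),np.cos(.135)]])@(w(b,160+(u-400)/4-.5,90+v/4-.5,top)[:2]-[.6227,.1285]))
E
```

```text
0.03 0.09069999999999999 top 519.7228906214 331.5297370698586 scene 240.62291886111893 156.64392470738778
0.03 0.07869999999999999 top 522.1488930001917 335.90191403057486 scene 241.98269178561463 173.18630123205128
-0.03 0.09069999999999999 top 619.2652324853892 326.04729608199284 scene 320.3549677012502 114.07923308012869
-0.03 0.07869999999999999 top 620.7144672241413 330.46730806602716 scene 321.11321211860763 130.36307405856587
held local to tcp [0.10928403 0.02922241]
rack local [-0.08596288  0.0281549 ]
held local to tcp [ 0.10835122 -0.03101998]
rack local [-0.08685882 -0.03208804]
```

The grip matches the prediction: board centre 44 mm ahead of the TCP and about 1.5 mm too far to -y. I lower it to bottom z of about 38 mm, advance slightly and check the height.

```bash
python3 -m jog '[{"dx":0,"dy":0.0015,"dz":-0.02,"turn":0},{"dx":0,"dy":0.0015,"dz":-0.035,"turn":0},{"dx":0,"dy":0.0015,"dz":-0.041,"turn":0},{"dx":0.01,"dy":0.003,"dz":-0.041,"turn":0},{"dx":0.02,"dy":0.0042,"dz":-0.041,"turn":0},{"dx":0.02,"dy":0.0042,"dz":-0.041,"turn":0},{"dx":0.02,"dy":0.0042,"dz":-0.041,"turn":0}]'
python3 - <<'E'
from h import *
s=state();t=s['tcp_pos'];print(t)
a=snap('scene','s3')
A=a['color'][190:260,150:220,::-1]
cv2.imwrite('pics/c4.png',cv2.resize(A,(560,560),interpolation=2))
g=np.radians(7.77);ca,sa=np.cos(g),np.sin(g)
for z in(t[2]-.005,t[2]-.017):
  q=proj(a,[t[0]+ca*.109-sa*.03,t[1]+sa*.109+ca*.03,z]);print(z,(q+.5-[150,190])*8)
E
```

```text
clock: 4.65
tcp_pos: [0.4513, 0.1047, 0.0555]
tcp_rot: [[0.991, 0.133, 0.003], [0.133, -0.991, -0.0], [0.003, 0.0, -1.0]]
ft_force: [-0.3, -0.6, -0.6]
opening: 0.677
grip_force: 64.7
[0.45129266 0.10473476 0.05551305]
0.05051304725962959 [361.76532501 268.83491923]
0.03851304725962958 [364.67022037 300.20575212]
```

View pics/c4.png

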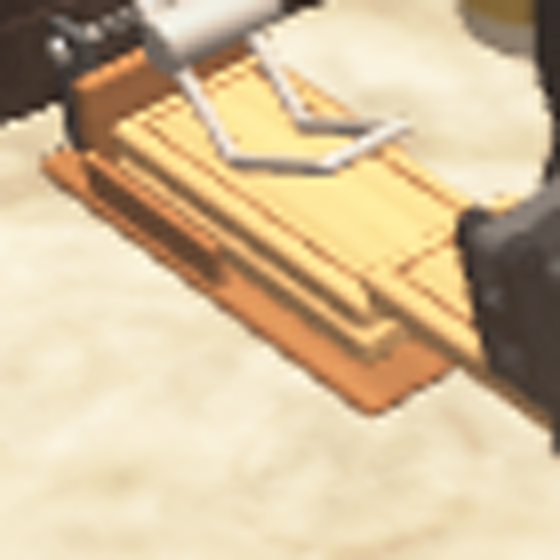

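The far-left corner is at (363,275) top and (368,300) bottom against a predicted (362,269)/(365,300). The board is level and about 3–4 mm above the pile, aligned with it. I slide it in under the lip.

```bash
python3 -m jog '[{"dx":0.008,"dy":0.001,"dz":-0.001,"turn":0},{"dx":0.016,"dy":0.002,"dz":-0.002,"turn":0},{"dx":0.024,"dy":0.0033,"dz":-0.002,"turn":0},{"dx":0.032,"dy":0.0044,"dz":-0.002,"turn":0},{"dx":0.040,"dy":0.0055,"dz":-0.002,"turn":0},{"dx":0.046,"dy":0.0063,"dz":-0.002,"turn":0},{"dx":0.052,"dy":0.0072,"dz":-0.002,"turn":0},{"dx":0.058,"dy":0.008,"dz":-0.002,"turn":0},{"dx":0.064,"dy":0.0089,"dz":-0.002,"turn":0},{"dx":0.070,"dy":0.0097,"dz":-0.002,"turn":0},{"dx":0.076,"dy":0.0105,"dz":-0.002,"turn":0},{"dx":0.082,"dy":0.0114,"dz":-0.002,"turn":0}]'
python3 -m jog '[{"dx":0.006,"dy":0.0008,"dz":0,"turn":0},{"dx":0.012,"dy":0.0017,"dz":0,"turn":0},{"dx":0.018,"dy":0.0025,"dz":0,"turn":0},{"dx":0.024,"dy":0.0033,"dz":0,"turn":0},{"dx":0.030,"dy":0.0041,"dz":0,"turn":0},{"dx":0.036,"dy":0.005,"dz":0,"turn":0},{"dx":0.036,"dy":0.005,"dz":0,"turn":0}]'
python3 - <<'E'
from h import *
s=state();t=s['tcp_pos'];print(t)
a=snap('scene','s4');b=snap('top','t4')
A=a['color'][170:270,140:240,::-1]; B=b['color'][90:190,160:260,::-1]
cv2.imwrite('pics/c5.png',np.hstack([cv2.resize(A,(400,400),interpolation=2),cv2.resize(B,(400,400),interpolation=2)]))
E
```

```text
clock: 5.7
tcp_pos: [0.5308, 0.1164, 0.0517]
tcp_rot: [[0.991, 0.133, -0.003], [0.133, -0.991, -0.0], [-0.003, -0.0, -1.0]]
ft_force: [-5.1, -0.2, -1.0]
opening: 0.683
grip_force: 64.8
clock: 6.28
tcp_pos: [0.5691, 0.1214, 0.0527]
tcp_rot: [[0.991, 0.133, 0.003], [0.133, -0.991, 0.0], [0.003, 0.0, -1.0]]
ft_force: [0.5, -0.3, -2.4]
opening: 0.688
grip_force: 64.6
[0.5691495  0.12139675 0.05273598]
```

View pics/c5.png

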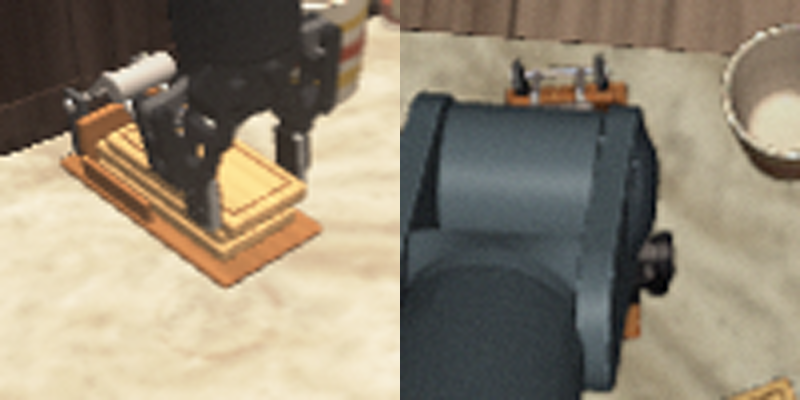

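The arm is lifted and the board lies under it, about 10 mm short of home. I finish the slide, lower, release and retreat.

```bash
python3 -m jog '[{"dx":0.005,"dy":0.0005,"dz":0,"turn":0},{"dx":0.010,"dy":0.001,"dz":0,"turn":0},{"dx":0.010,"dy":0.001,"dz":-0.001,"turn":0},{"dx":0.010,"dy":0.001,"dz":-0.002,"turn":0},{"dx":0.010,"dy":0.001,"dz":-0.002,"turn":0},{"dx":0.010,"dy":0.001,"dz":-0.002,"turn":0}]'
python3 -m jog '[{"dx":0,"dy":0,"dz":0,"turn":0},{"dx":0,"dy":0,"dz":0,"turn":0},{"dx":0,"dy":0,"dz":0,"turn":0},{"dx":0,"dy":0,"dz":0,"turn":0},{"dx":0,"dy":0,"dz":0,"turn":0},{"dx":0,"dy":0,"dz":0,"turn":0}]' 0
python3 -m jog '[{"dx":0,"dy":0,"dz":0.01,"turn":0},{"dx":-0.01,"dy":0,"dz":0.03,"turn":0},{"dx":-0.02,"dy":-0.003,"dz":0.06,"turn":0},{"dx":-0.04,"dy":-0.03,"dz":0.09,"turn":0},{"dx":-0.05,"dy":-0.06,"dz":0.11,"turn":0},{"dx":-0.06,"dy":-0.095,"dz":0.12,"turn":0},{"dx":-0.07,"dy":-0.13,"dz":0.12,"turn":0},{"dx":-0.08,"dy":-0.165,"dz":0.12,"turn":0},{"dx":-0.09,"dy":-0.2,"dz":0.12,"turn":0},{"dx":-0.1,"dy":-0.235,"dz":0.12,"turn":0},{"dx":-0.11,"dy":-0.27,"dz":0.12,"turn":0},{"dx":-0.11,"dy":-0.27,"dz":0.12,"turn":0}]'
python3 - <<'E'
from h import *
a=snap('scene','s5');b=snap('top','t5')
A=a['color'][170:270,140:240,::-1]; B=b['color'][90:190,160:260,::-1]
cv2.imwrite('pics/c6.png',np.hstack([cv2.resize(A,(400,400),interpolation=2),cv2.resize(B,(400,400),interpolation=2)]))
E
```

```text
clock: 6.88
tcp_pos: [0.5785, 0.1223, 0.0512]
tcp_rot: [[0.991, 0.133, 0.003], [0.133, -0.991, 0.0], [0.003, 0.0, -1.0]]
ft_force: [3.0, 0.7, 0.7]
opening: 0.68
grip_force: 64.9
clock: 7.38
tcp_pos: [0.5771, 0.1224, 0.0502]
tcp_rot: [[0.991, 0.133, -0.0], [0.133, -0.991, 0.0], [-0.0, -0.0, -1.0]]
ft_force: [0.8, -0.3, 0.7]
opening: 0.998
grip_force: 0.0
clock: 8.38
tcp_pos: [0.4664, -0.1526, 0.1716]
tcp_rot: [[0.992, 0.127, 0.001], [0.127, -0.992, -0.003], [0.001, 0.003, -1.0]]
ft_force: [0.1, -0.8, 0.4]
opening: 1.003
grip_force: 0.0
```

View pics/c6.png

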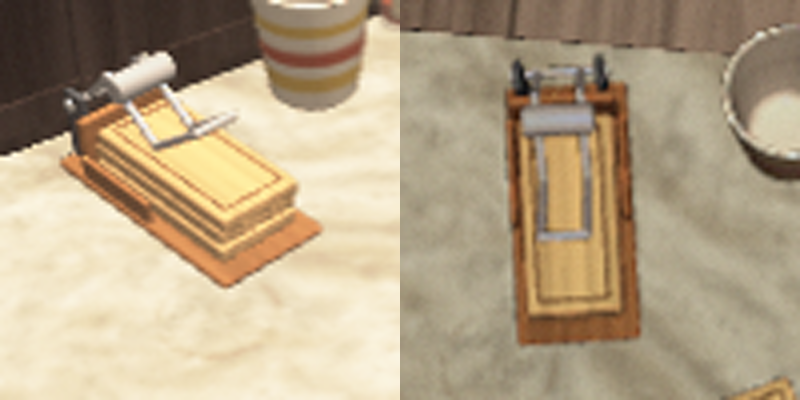

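The board lies on the pile with the arm resting on it. Its front corners are at top-crop (527,317) and (623,311). I check those numbers.

```bash
python3 - <<'E'
from h import *
b=load('t5');B=b['color'][110:180,180:225,::-1]
cv2.imwrite('pics/c7.png',cv2.resize(B,(450,700),interpolation=2)[:600])
M=np.array([[np.cos(.135),np.sin(.135)],[-np.sin(.135),np.cos(.135)]])
for u,v in((527,317),(623,311)):
  print(M@(w(b,160+(u-400)/4-.5,90+v/4-.5,.046)[:2]-[.6227,.1285]))
g=.135
for x,y in((-.065,.03),(-.065,-.03),(.065,.03),(.065,-.03),(.07,.034),(.07,-.034)):
  p=proj(b,[.6227+np.cos(g)*x-np.sin(g)*y,.1285+np.sin(g)*x+np.cos(g)*y,.046]);print(x,y,(p+.5-[180,110])*10)
E
```

```text
[-0.06668752  0.02926081]
[-0.06618065 -0.0309478 ]
-0.065 0.03 [114.33342716 586.12070303]
-0.065 -0.03 [353.53102002 573.13843657]
0.065 0.03 [97.81157585 92.44599832]
0.065 -0.03 [332.26588312  80.30547817]
0.07 0.034 [81.53183796 74.64009375]
0.07 -0.034 [347.05210052  60.91565528]
```

View pics/c7.png

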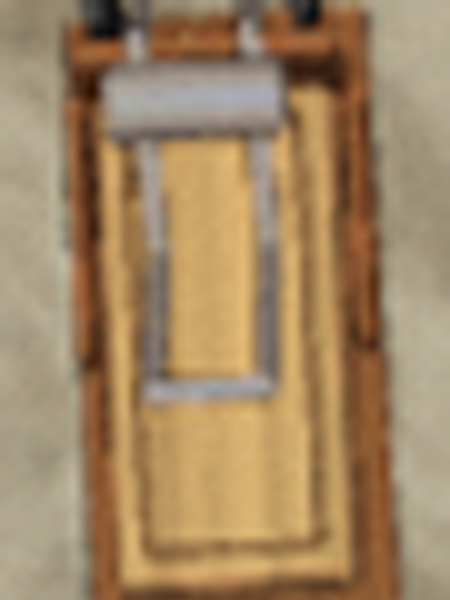

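The front corners at (122,585) and (355,578) agree with the home prediction to about 1 mm. The board is square on the pile with its far end about 6 mm from the stop. I hand it in.

```bash
python3 -c "
from plant import order
print(order.finish_job())"
```

```text
the job is handed in; nothing more can be done
None
```

The oblong board lies flat and square on the pile under the wire arm, its far end about 6 mm from the back stop; the job was handed in about 8.5 s into the 35 s limit, with no verdict shown.

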